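Load a test cartridge into the reader

TASK

Load the flat grey test cartridge into the reader: slide it across the table, brass strip first, squarely into the reader's slot and on until it is fully home against the stop inside, then leave it there. The stop sits at a different depth in each reader, so feel for it, and be gentle: the cartridge must never be pushed or squeezed with more than 15 N. Leave the round timers and the small strip cassettes where they are.

Things in the scene. Friction and masses are not known exactly. Their poses are not given: they have to be found in the camera images.
- cartridge: flat plain grey plastic cartridge, loose on the table: 100 mm long (its x), 95 mm wide (its y), 18 mm tall, 0.15 to 0.28 kg, too wide to grasp. Origin: centre of its underside. Its x axis points to the nose (thin brass strip on top), which goes in first and at the start points into the slot's direction within about 20 degrees; a paper label lies towards the rear
- cartridge_rear (a point): middle of the cartridge's rear end face, 50 mm behind its origin and 9 mm above its underside; axes as the cartridge
- reader: fixed desktop reader, 200 mm deep (its x) by 170 mm wide: white deck 55 mm tall over the first 110 mm behind the slot's mouth, then a grey part 155 mm tall with a black screen. The slot is at table level (floor = table), 98 mm wide between upright walls, 23 mm high, opening to the reader's -x. Origin: centre of the underside; x points into the slot
- reader_mouth (a point): centre of the slot's mouth at table level, 100 mm before the reader's origin, axes as the reader. The hidden stop is 50 to 82 mm behind it (a cartridge fully home still sticks out 18 to 50 mm). Two slanted lead-in guides, 22 mm tall, reach 20 mm out from the mouth, 120 mm apart at the tips, narrowing to 98 mm
- pin (a joint): light sensing pin in the face of the hidden stop: 0 when free (it stands about 6 mm proud of the stop), grows as the cartridge presses it in, 0.006 m when the cartridge touches the stop; the cartridge stays where it is left, the pin is too weak to push it out
- timer0: round white kitchen timer, 68 mm across and 24 mm tall, lying on the table in front of the reader, on the other side from the cartridge; origin at the centre of its underside; a bystander, not to be disturbed
- timer1: the same kind of round timer, beside the reader; origin at the centre of its underside; a bystander, not to be disturbed
- timer2: the same kind of round timer, beside the reader; origin at the centre of its underside; a bystander, not to be disturbed
- strip0: small white single-use test strip cassette, 70 x 22 x 6 mm, on the table; origin at the centre of its underside; a bystander, not to be disturbed
- strip1: another such strip cassette; origin at the centre of its underside; a bystander, not to be disturbed
Mind the look-alikes: they are no part of the job. What is shaped like the cartridge but red is not meant.

How it is judged:
At the end, for the whole second after the job is handed in: The cartridge rests flat and still in the slot, nose first and square to it (within 0.08 rad, 6 mm sideways), within about 2 mm of the hidden stop (pin pressed in by more than 3.8 of its 6 mm) (value of joint pin above 0.0038 m and x of cartridge in the frame of reader_mouth above -0.006 m and y of cartridge in the frame of reader_mouth between -0.006 and 0.006 m and x of cartridge_rear in the frame of reader_mouth below -0.01 m and angle between the x axis of cartridge and the x axis of reader, either way round below 0.08 rad and angle between cartridge's own z axis and vertical below 0.08 rad and linear speed of cartridge below 0.01 m/s); the robot touches nothing.
It fails at once if the robot pushes or squeezes the cartridge with more than 15 N (contact force between cartridge and the fingers above 15 N or contact force between cartridge and the arm above 15 N).
It fails at once if a timer or strip cassette is moved by more than 20 mm (distance of any of timer0, timer1, timer2, strip0, strip1 from where it was at the start of the episode above 0.02 m).
It also fails if it takes over 58 s, if anything falls off the work surface, if the arm or the gripper's body presses on something with over 40 N, if the wrist force passes 120 N, or if a joint passes its speed limit or range.

ROBOT

A 6-joint arm with a two-finger parallel gripper is mounted at the origin on the work surface. World frame = base frame: x ahead of the robot, y to its left, z up, the work surface at z = 0. Lengths are in m, angles in rad, forces in N, time in s.
With the tool pointing down it reaches from about 0.375 to 0.9 m from the base axis. Payload 3.1 kg.
Tool frame: the origin (TCP) lies at the very end of the fingers, on their centre line; the grasp point (between the pads) lies 19 mm behind it; z points along the fingers, y is the line along which they close (so a half turn about z gives the same grasp; the last joint's range is limited). The gripper opens to 85 mm and grips with 20 to 120 N. Pads are 22 mm wide; open, the fingers measure 114 mm over their backs; the gripper's body (76 mm by 85 mm) begins 54 mm behind the grasp point. The pads swing forward as they close: fully open they stand 13 mm farther back than shut.
Start: joints at [0.966, 0.527, 1.433, -0, 1.181, -0.178], TCP at [0.259, 0.569, 0.231] pointing down, gripper open.
Joint ranges: [-3.08, 3.08], [-0.75, 2.2], [0.22, 2.44], [-1.43, 4.57], [0, 2.65], [-2.85, 2.85]. Speed limits (rad/s): [2.79, 2.79, 3.14, 3.14, 3.14, 3.14].

INTERFACE

Orientations are given as a unit quaternion [x, y, z, w].
In Python, from station import manip, vision gives the robot as it stands.
- The arm moves only by the tool drive_tool, never from a script. Its argument "deltas" is a list that holds one entry, the list of rows, each a list of 4 numbers: the shift along the tool's x, y, z in mm, then the turn about the tool's z in rad. A call has 1 to 5 rows; each row is the pose to reach, as a shift and turn from the pose commanded when the call began, along the tool's axes at that moment; what a row does not reach only later rows make up. A row lasts 1/12 s, in which the tool goes at most 41.7 mm and 7.16 degrees, less where a joint would pass 70% of its speed; a pose out of reach is approached as far as the arm can. A call with a gripper value outside its range is refused whole. "jaw" is the finger opening in mm, from 0 to 85.4, set as the call begins (left out, the last holds). The fingers move at their own pace and stop on an object; "force" is the grip in N (left out, the last holds). Time passes only in rows, so rows that repeat a pose let the fingers close. It gives the time, the measured TCP pose, the force, the opening and the grip force at its end, in the units of the state.
- manip.sense(): the state, without advancing time (a new reading comes with each control period).
- vision.snapshot(name): name is "scene" or "top"; returns the picture (420x560x3 uint8, red, green, blue); there is no depth.
- vision.camera_model(name): a dict with "camera_matrix" (3x3 intrinsics, pixels), "rvec" (rotation vector, rad) and "tvec" (3), from world to camera coordinates, as OpenCV has them. Camera axes: x right, y down, z forward; pixel columns grow to the right and rows downward; lengths in m; the calibration is good to about 2 mm. A picture is of the moment at which its call begins. camera_model takes no time and is no camera call.
- manip.sign_off(): hands the job in; it is judged then, once.
The state is a dict: "t": time; "q": joint angles; "qd": joint speeds; "tau": joint torques, N m; "tcp_pos": TCP position; "tool_rot": TCP orientation; "force": force on the tool from outside, world axes, zero at the start; "ft_torque": the same for the moment, N m; "finger_gap": opening from 0.0 (shut) to 1.0 (fully open); "gripper_force": force on a finger pad.
Only numpy, scipy, OpenCV 4.12 (cv2) and the standard library are available. Lean on these libraries where they do the work, as an engineer would, in place of code of your own. Each camera call takes 0.05 s, during which the arm holds its last target. There are 200 camera calls.

## Working session

There is one attempt and no reset: what is moved stays moved. The work goes in short steps, Python scripts to look and compute and a tool call to move; the robot and the scene stay as the last step left them, time stands still between calls to the robot, and variables do not carry over. Pictures are saved under pics/ and viewed, at most 10 in all, crops included, and the job is handed in when it is done.

Besides the shell and the picture viewer there is one more tool, called after "Request:" as a command line: name --argument value ..., lists and objects as JSON in quotes. drive_tool: Moves the arm, as the interface text tells. Its arguments: {"type":"object","properties":{"deltas":{"type":"array"},"jaw":{"type":"number"},"force":{"type":"number"}},"required":["deltas"]}

```bash
ls; mkdir -p pics; python3 - <<'E'
from station import manip, vision
import cv2,numpy as np
for n in("scene","top"):
    im=vision.snapshot(n); cv2.imwrite(f"pics/{n}0.png",im[:,:,::-1]); m=vision.camera_model(n); print(n,np.round(m['camera_matrix'],1).tolist(),np.round(m['rvec'],3),np.round(m['tvec'],3))
print(manip.sense())
E
```

```text
pics
scene [[454.2, 0.0, 275.0], [0.0, 454.2, 210.2], [0.0, 0.0, 1.0]] [ 1.535  2.094 -0.789] [ 0.147 -0.383  1.577]
top [[411.8, 0.0, 277.8], [0.0, 411.8, 212.6], [0.0, 0.0, 1.0]] [ 2.17  -2.119  0.161] [0.016 0.552 0.915]
{'t': 0.1, 'q': array([ 9.65495734e-01,  5.28415324e-01,  1.43376419e+00, -3.55688720e-05,
        1.18143370e+00, -1.78489602e-01]), 'qd': array([ 0.00064646, -0.00177528, -0.00376546,  0.00122727,  0.00192801,
        0.00067467]), 'tau': array([ 1.93675933e-04, -4.43306887e+01, -1.78587967e+01, -1.68657016e-04,
        3.92538888e-03,  1.91641408e-05]), 'tcp_pos': array([0.25833137, 0.56839873, 0.23040878]), 'tool_rot': array([ 2.11782642e-01,  9.77316270e-01, -9.39971839e-04, -3.70668391e-04]), 'force': array([-0.07216271,  1.10013165,  0.80590144]), 'ft_torque': array([-0.00927867,  0.02324583,  0.01908053]), 'gripper_force': 0.0, 'finger_gap': 0.999509899735148}
```

View pics/top0.png

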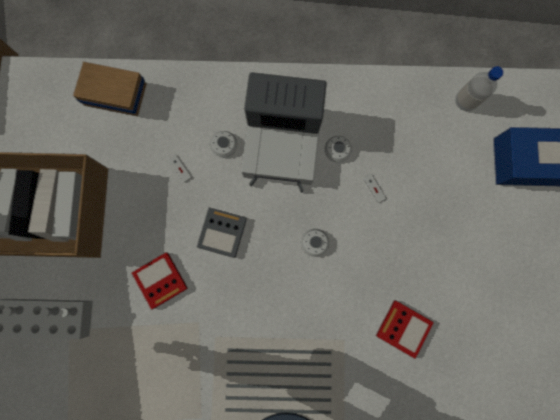

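View pics/scene0.png

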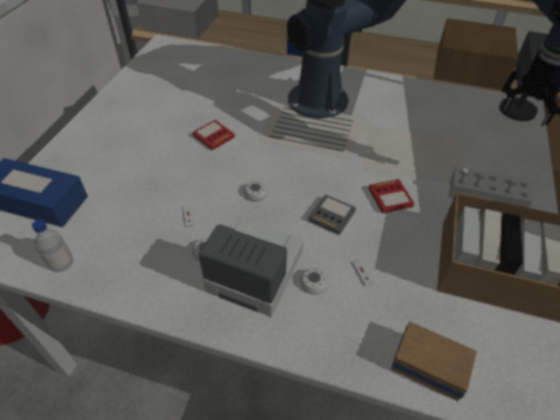

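The top view shows the grey cartridge at about (222,232) with its nose (brass strip) at (229,214). The reader's deck front is near (280,180), its guides at (253,182) and (303,186). The timers are at (224,143), (339,149) and (315,242). The strips are at (181,168) and (375,188).

```bash
cat > h.py <<'E'
import cv2,numpy as np
from station import manip,vision
def cast(n,px,z):
    m=vision.camera_model(n);K=np.array(m['camera_matrix']);R=cv2.Rodrigues(np.array(m['rvec'],float))[0];t=np.array(m['tvec'],float).ravel()
    u=cv2.undistortPoints(np.array(px,float).reshape(-1,1,2),K,None).reshape(-1,2)
    d=np.c_[u,np.ones(len(u))]@R; c=-R.T@t
    return c+d*((z-c[2])/d[:,2])[:,None]
def proj(n,P):
    m=vision.camera_model(n)
    return cv2.projectPoints(np.array(P,float).reshape(-1,3),np.array(m['rvec'],float),np.array(m['tvec'],float),np.array(m['camera_matrix']),None)[0].reshape(-1,2)
E
python3 - <<'E'
from h import *
im=cv2.imread('pics/top0.png')
c=cv2.resize(im[65:265,165:365],None,fx=3,fy=3,interpolation=cv2.INTER_CUBIC);cv2.imwrite('pics/c1.png',c)
g=cv2.cvtColor(im,cv2.COLOR_BGR2GRAY)
print(g[232,195:250],g[150:195:1,280])
for th in(75,85,95):
    k=((g<th)*255).astype('uint8');k=cv2.morphologyEx(k,cv2.MORPH_CLOSE,np.ones((5,5)))
    for q in cv2.findContours(k,0,2)[0]:
        if cv2.pointPolygonTest(q,(229,225),False)>=0:
            b=cv2.boxPoints(cv2.minAreaRect(q));w=cast('top',b,.018);print(th,b.round(1).tolist(),w.round(4).tolist(),w.mean(0),np.linalg.norm(w-np.roll(w,1,0),axis=1))
E
```

```text
[136 133 137 133 134 116  87  65  64  68  86 116 128 131 129 132 132 133
 129 130 129 130 128 124 119 114 108  95  85  79  75  68  65  62  62  62
  60  63  63  62  62  59  59  61  62  58  53  52  72  84  92  91  88  91
  89] [130 129 132 128 127 128 129 130 128 130 129 128 127 129 130 128 129 129
 129 128 127 129 131 130 130 127 105  77  54  48  70  86  96 122 132 133
 134 131 129 133 132 132 135 134 135]
75 [[197.1999969482422, 246.60000610351562], [208.60000610351562, 206.89999389648438], [247.3000030517578, 217.89999389648438], [235.89999389648438, 257.70001220703125]] [[0.4697, 0.2168, 0.018], [0.5649, 0.1947, 0.018], [0.5406, 0.1016, 0.018], [0.4461, 0.125, 0.018]] [0.50533713 0.15953563 0.018     ] [0.09486186 0.09772193 0.09625048 0.09733206]
85 [[196.8000030517578, 246.8000030517578], [208.3000030517578, 206.5], [248.3000030517578, 217.89999389648438], [236.8000030517578, 258.20001220703125]] [[0.4694, 0.2179, 0.018], [0.5658, 0.1956, 0.018], [0.5406, 0.0993, 0.018], [0.4449, 0.1229, 0.018]] [0.50518391 0.15890813 0.018     ] [0.09808508 0.0990249  0.09954005 0.09861649]
95 [[196.3000030517578, 247.10000610351562], [208.0, 206.0], [254.1999969482422, 219.1999969482422], [242.5, 260.29998779296875]] [[0.4687, 0.2191, 0.018], [0.5671, 0.1963, 0.018], [0.5379, 0.0851, 0.018], [0.4404, 0.1094, 0.018]] [0.50352573 0.15246656 0.018     ] [0.11322487 0.10097739 0.11493682 0.10049829]
```

View pics/c1.png

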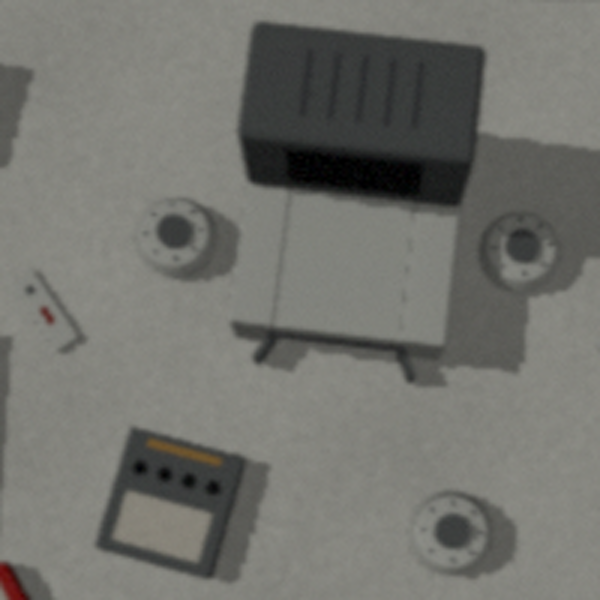

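The crop shows the cartridge with its brass strip up. The deck's front top corners are at crop (235,322) and (443,346), the guide tips at (258,360) and (411,380), and the tall part's top corners at (255,22), (483,48), (470,162) and (241,135).

```bash
python3 - <<'E'
from h import *
f=lambda a:np.array(a,float)/3+[165-1/3,65-1/3]
top=cast('top',f([(255,22),(484,47),(470,162),(241,134)]),.155)
dk=cast('top',f([(233,323),(443,346)]),.055)
gt=cast('top',f([(258,361),(411,380)]),.022)
sc=None
for n,p in(('top',top),('deck',dk),('guide',gt)):
    print(n,p.round(4)[:,:2].tolist(),np.linalg.norm(p-np.roll(p,1,0),axis=1).round(4)); 
    e=p[0]-p[1];print('  yaw',np.arctan2(-e[0],e[1]), 'mid',p[:2].mean(0))
print('tallrear',[np.arctan2(*(top[i]-top[j])[[1,0]]) for i,j in((0,3),(1,2))], (top[3]+top[2])/2, top.mean(0))
for n,z,p in(('t0',.024,(452,530)),('t1',.024,(175,232)),('t2',.024,(522,246)),('red',.018,(-15,650))):print(n,cast('top',f([p]),z)[0])
E
```

```text
top [[0.8392, 0.0972], [0.8242, -0.0673], [0.7378, -0.0579], [0.7545, 0.1043]] [0.085  0.1652 0.087  0.1631]
  yaw -0.09065175613091847 mid [0.83170773 0.01497524 0.155     ]
deck [[0.6421, 0.1141], [0.6279, -0.0487]] [0.1634 0.1634]
  yaw -0.08748869207579521 mid [0.63501003 0.03269814 0.055     ]
guide [[0.6198, 0.096], [0.6073, -0.0263]] [0.1229 0.1229]
  yaw -0.10182902589133418 mid [0.61351665 0.03488544 0.022     ]
tallrear [np.float64(-0.08310486972880549), np.float64(-0.10763235933785442)] [0.7461469  0.02317219 0.155     ] [0.78892732 0.01907372 0.155     ]
t0 [ 0.48834889 -0.05992588  0.024     ]
t1 [0.72422954 0.16654954 0.024     ]
t2 [ 0.71937546 -0.11418215  0.024     ]
red [0.38737625 0.29968726 0.018     ]
```

Request:
drive_tool --deltas '[[[-25, -13, 0, 0], [-50, -26, 0, 0], [-76, -40, 0, 0], [-101, -53, 0, 0], [-127, -66, 0, 0]]]' --jaw 40

```text
t: 0.52
tcp_pos: [0.3471, 0.455, 0.2308]
tool_rot: [0.212, 0.977, -0.0, -0.0]
force: [0.8, -0.6, 0.1]
finger_gap: 0.468
gripper_force: 0.0
```

Request:
drive_tool --deltas '[[[-25, -13, 0, 0], [-50, -26, 0, 0], [-76, -40, 0, 0], [-101, -53, 0, 0], [-127, -66, 0, 0]]]'

```text
t: 0.93
tcp_pos: [0.4355, 0.3423, 0.2309]
tool_rot: [0.212, 0.977, -0.0, -0.0]
force: [0.3, -0.1, 0.2]
finger_gap: 0.467
gripper_force: 0.0
```

Request:
drive_tool --deltas '[[[-25, -13, 0, 0], [-50, -26, 0, 0], [-76, -40, 0, 0], [-101, -53, 0, 0], [-126, -66, 0, 0]]]'

```text
t: 1.35
tcp_pos: [0.523, 0.23, 0.2309]
tool_rot: [0.212, 0.977, -0.0, -0.001]
force: [0.6, -0.0, -0.3]
finger_gap: 0.468
gripper_force: 0.0
```

Request:
drive_tool --deltas '[[[0, 0, 10, 0.11], [0, 0, 20, 0.22], [0, 0, 35, 0.33], [0, 0, 45, 0.44], [0, 0, 60, 0.55]]]'

```text
t: 1.77
tcp_pos: [0.5228, 0.2312, 0.171]
tool_rot: [0.472, 0.882, 0.0, 0.0]
force: [-0.5, 0.2, 0.5]
finger_gap: 0.465
gripper_force: 0.0
```

Request:
drive_tool --deltas '[[[0, 0, 10, 0.11], [0, 0, 25, 0.22], [0, 0, 35, 0.33], [0, 0, 45, 0.44], [0, 0, 60, 0.55]]]'

```text
t: 2.18
tcp_pos: [0.5229, 0.2315, 0.1111]
tool_rot: [0.693, 0.721, 0.0, 0.0]
force: [-0.5, -0.3, 0.9]
finger_gap: 0.467
gripper_force: 0.0
```

Request:
drive_tool --deltas '[[[0, 0, 10, 0.09], [0, 0, 20, 0.18], [0, 0, 30, 0.278], [0, 0, 30, 0.278], [0, 0, 30, 0.278]]]'

```text
t: 2.6
tcp_pos: [0.522, 0.2312, 0.0806]
tool_rot: [0.784, 0.621, -0.001, -0.0]
force: [-1.0, -0.5, -0.3]
finger_gap: 0.469
gripper_force: 0.0
```

Request:
drive_tool --deltas '[[[0, 0, 20, 0], [0, 0, 40, 0], [0, 0, 60, 0], [0, 0, 70, 0], [0, 0, 75, 0]]]'

```text
t: 3.02
tcp_pos: [0.5221, 0.2312, 0.0054]
tool_rot: [0.784, 0.62, -0.001, -0.0]
force: [-0.5, 0.4, 1.4]
finger_gap: 0.465
gripper_force: 0.0
```

Request:
drive_tool --deltas '[[[-2, 0, 0, 0], [-4, 0, 0, 0], [-6, 0, 0, 0], [-8, 0, 0, 0], [-10, 0, 0, 0]]]'

```text
t: 3.43
tcp_pos: [0.5208, 0.2215, 0.0072]
tool_rot: [0.785, 0.62, 0.001, 0.0]
force: [-0.2, -0.3, -0.2]
finger_gap: 0.47
gripper_force: 0.0
```

Request:
drive_tool --deltas '[[[-2, 0, 0, 0], [-4, 0, 0, 0], [-6, 0, 0, 0], [-8, 0, 0, 0], [-10, 0, 0, 0]]]'

```text
t: 3.85
tcp_pos: [0.5185, 0.212, 0.0066]
tool_rot: [0.785, 0.62, 0.001, 0.0]
force: [1.2, 1.4, 1.6]
finger_gap: 0.468
gripper_force: 1.0
```

Request:
drive_tool --deltas '[[[-2, 0, 0, 0], [-4, 0, 0, 0], [-6, 0, 0, 0], [-8, 0, 0, 0], [-10, 0, 0, 0]]]'

```text
t: 4.27
tcp_pos: [0.5157, 0.202, 0.0063]
tool_rot: [0.785, 0.62, 0.0, 0.0]
force: [0.9, 2.7, 1.6]
finger_gap: 0.47
gripper_force: 1.1
```

```bash
python3 - <<'E'
from h import *
im=vision.snapshot('top')[:,:,::-1]
cv2.imwrite('pics/c2.png',cv2.resize(im[65:265,165:365],None,fx=3,fy=3,interpolation=cv2.INTER_CUBIC))
E
```

```text
(no output)
```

View pics/c2.png

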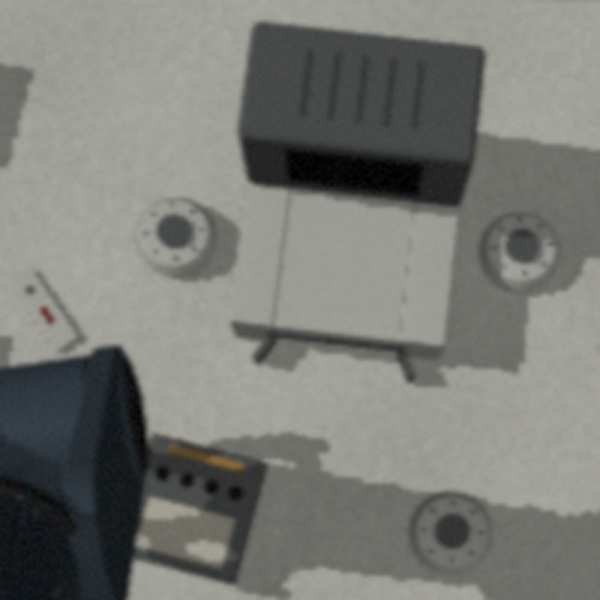

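The cartridge is moving with the fingers (brass strip now at crop (205,458)) and still square to them. I continue the push with a gradual turn.

Request:
drive_tool --deltas '[[[-4, 0, 0, -0.006], [-8, 0, 0, -0.012], [-12, 0, 0, -0.018], [-16, 0, 0, -0.024], [-20, 0, 0, -0.03]]]'

```text
t: 4.73
tcp_pos: [0.5107, 0.1822, 0.0062]
tool_rot: [0.775, 0.632, -0.0, -0.0]
force: [0.3, 2.5, 0.7]
finger_gap: 0.473
gripper_force: 0.9
```

Request:
drive_tool --deltas '[[[-4, 0, 0, -0.006], [-8, 0, 0, -0.012], [-12, 0, 0, -0.018], [-16, 0, 0, -0.024], [-20, 0, 0, -0.03]]]'

```text
t: 5.15
tcp_pos: [0.5068, 0.1627, 0.0062]
tool_rot: [0.766, 0.643, -0.0, -0.0]
force: [-0.0, 1.1, -0.3]
finger_gap: 0.464
gripper_force: 0.7
```

Request:
drive_tool --deltas '[[[-4, 0, 0, -0.006], [-8, 0, 0, -0.012], [-12, 0, 0, -0.018], [-16, 0, 0, -0.024], [-20, 0, 0, -0.03]]]'

```text
t: 5.57
tcp_pos: [0.5034, 0.143, 0.0063]
tool_rot: [0.756, 0.655, -0.0, -0.0]
force: [-0.3, 1.0, -0.1]
finger_gap: 0.47
gripper_force: 0.6
```

Request:
drive_tool --deltas '[[[-4, 0, 0, -0.006], [-8, 0, 0, -0.012], [-12, 0, 0, -0.018], [-16, 0, 0, -0.024], [-20, 0, 0, -0.03]]]'

```text
t: 5.98
tcp_pos: [0.5005, 0.1233, 0.0063]
tool_rot: [0.746, 0.666, -0.0, -0.0]
force: [0.0, 0.7, -0.5]
finger_gap: 0.471
gripper_force: 0.5
```

Request:
drive_tool --deltas '[[[-3, 0, 0, -0.006], [-6, 0, 0, -0.012], [-9, 0, 0, -0.018], [-12, 0, 0, -0.022], [-14, 0, 0, -0.022]]]'

```text
t: 6.4
tcp_pos: [0.4991, 0.1094, 0.0063]
tool_rot: [0.739, 0.674, 0.0, 0.0]
force: [-0.4, 1.1, -1.5]
finger_gap: 0.472
gripper_force: 0.5
```

```bash
python3 - <<'E'
from h import *
s=manip.sense();p=s['tcp_pos'];q=s['tool_rot'];a=2*np.arctan2(q[1],q[0])
d=p[:2]-[.634,.033];y=-.092
print(p,'push dir',a-np.pi+y*0,'err rad',a-np.pi-(-np.pi/2+y),'reader xy',d@[np.cos(y),np.sin(y)],d@[-np.sin(y),np.cos(y)])
im=vision.snapshot('top')[:,:,::-1]
cv2.imwrite('pics/c3.png',cv2.resize(im[65:265,165:365],None,fx=3,fy=3,interpolation=cv2.INTER_CUBIC))
E
```

```text
[0.4990828  0.10941182 0.00632535] push dir -1.6626199827811272 err rad 0.000176344013769425 reader xy -0.14136660436182602 0.06369379413257725
```

View pics/c3.png

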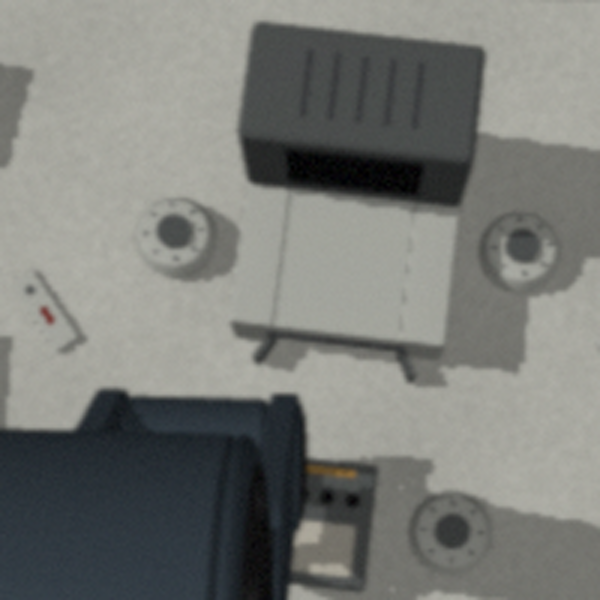

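The cartridge is nearly in line (top-right corner at crop (377,466)), with about 4 mm to go. I'll finish that push, back off and lift clear to measure.

Request:
drive_tool --deltas '[[[-2, 0, 0, 0], [-4, 0, 0, 0], [-4, 0, 0, 0], [0, 0, 0, 0], [10, 0, 0, 0]]]'

```text
t: 6.87
tcp_pos: [0.5, 0.1193, 0.0063]
tool_rot: [0.739, 0.673, -0.0, -0.0]
force: [-0.4, -0.5, 0.1]
finger_gap: 0.469
gripper_force: 0.0
```

Request:
drive_tool --deltas '[[[15, 0, -10, 0], [25, 0, -30, 0], [50, 0, -55, 0], [85, 0, -80, 0], [120, 0, -100, 0]]]'

```text
t: 7.28
tcp_pos: [0.5109, 0.2407, 0.1079]
tool_rot: [0.739, 0.673, 0.0, 0.0]
force: [1.2, -0.5, -1.3]
finger_gap: 0.467
gripper_force: 0.0
```

Request:
drive_tool --deltas '[[[15, -35, 0, 0], [30, -70, 0, 0], [40, -105, 0, 0], [40, -140, 0, 0], [40, -160, 0, 0]]]'

```text
t: 7.7
tcp_pos: [0.35, 0.2943, 0.1063]
tool_rot: [0.738, 0.675, -0.002, -0.001]
force: [-0.4, -0.6, -0.8]
finger_gap: 0.467
gripper_force: 0.0
```

```bash
python3 - <<'E'
from h import *
s=manip.sense();print(s['tcp_pos'],s['q'])
im=vision.snapshot('top')[:,:,::-1].copy()
g=cv2.cvtColor(im,cv2.COLOR_BGR2GRAY)
for th in(70,75,80,85):
    k=((g<th)*255).astype('uint8');k=cv2.morphologyEx(k,cv2.MORPH_CLOSE,np.ones((5,5)))
    for q in cv2.findContours(k,0,2)[0]:
        if cv2.pointPolygonTest(q,(270,230),False)>=0:
            b=cv2.boxPoints(cv2.minAreaRect(q));w=cast('top',b,.018);print(th,b.round(1).tolist(),w.round(4)[:,:2].tolist(),w.mean(0),np.linalg.norm(w-np.roll(w,1,0),axis=1))
cv2.imwrite('pics/c4.png',cv2.resize(im[130:280,215:365],None,fx=4,fy=4,interpolation=cv2.INTER_CUBIC))
E
```

```text
[0.34999285 0.29432295 0.10627374] [4.53808392e-01 5.26444801e-01 1.95659546e+00 5.41235742e-04
 6.63007286e-01 5.42137719e-01]
70 [[249.39999389648438, 257.1000061035156], [253.5, 217.1999969482422], [291.8999938964844, 221.1999969482422], [287.79998779296875, 261.1000061035156]] [[0.4482, 0.0936], [0.5427, 0.087], [0.5353, -0.0044], [0.4411, 0.0035]] [0.49181544 0.04490894 0.018     ] [0.09039288 0.09468336 0.09170646 0.09456978]
75 [[249.10000610351562, 257.1000061035156], [253.60000610351562, 216.60000610351562], [292.29998779296875, 220.89999389648438], [287.79998779296875, 261.3999938964844]] [[0.4481, 0.0942], [0.5441, 0.0868], [0.536, -0.0054], [0.4403, 0.0033]] [0.49213311 0.04472755 0.018     ] [0.09123309 0.09623815 0.09257982 0.09611142]
80 [[248.60000610351562, 257.1000061035156], [253.5, 216.1999969482422], [292.70001220703125, 220.89999389648438], [287.79998779296875, 261.79998779296875]] [[0.4481, 0.0953], [0.5451, 0.087], [0.5361, -0.0063], [0.4394, 0.0035]] [0.49219737 0.04486867 0.018     ] [0.09229327 0.09736625 0.09367053 0.0972244 ]
85 [[248.39999389648438, 257.5], [253.1999969482422, 216.10000610351562], [293.1000061035156, 220.6999969482422], [288.29998779296875, 262.1000061035156]] [[0.4473, 0.0957], [0.5454, 0.0877], [0.5367, -0.0072], [0.4388, 0.0022]] [0.49204756 0.04462655 0.018     ] [0.09387601 0.0984494  0.09529324 0.09831002]
```

View pics/c4.png

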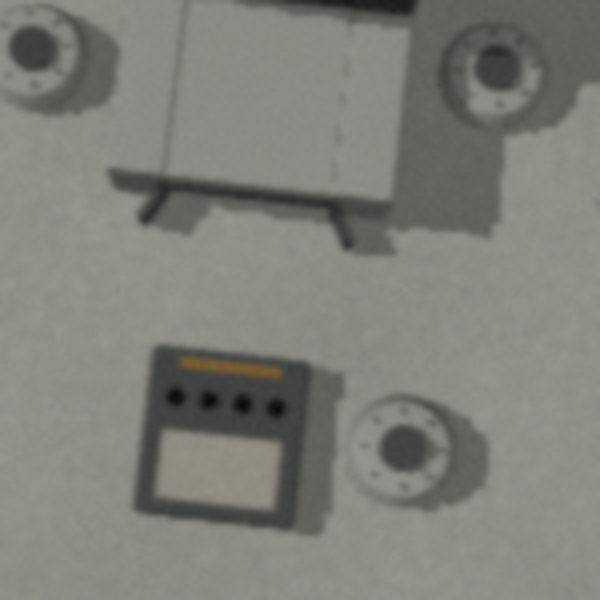

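The cartridge is square to the reader within 0.005 rad and about 1 mm off its axis, and the timers are untouched. Next I go behind its rear face.

Request:
drive_tool --deltas '[[[0, 0, 0, -0.105], [0, 0, 0, -0.21], [0, 0, 0, -0.315], [0, 0, 0, -0.42], [0, 0, 0, -0.524]]]'

```text
t: 8.17
tcp_pos: [0.3553, 0.2945, 0.1065]
tool_rot: [0.537, 0.844, 0.0, 0.0]
force: [0.7, 0.6, 0.4]
finger_gap: 0.47
gripper_force: 0.0
```

Request:
drive_tool --deltas '[[[0, 0, 0, -0.105], [0, 0, 0, -0.21], [0, 0, 0, -0.315], [0, 0, 0, -0.42], [0, 0, 0, -0.524]]]'

```text
t: 8.58
tcp_pos: [0.3554, 0.2944, 0.1064]
tool_rot: [0.3, 0.954, 0.0, 0.0]
force: [0.1, 0.3, 0.3]
finger_gap: 0.47
gripper_force: 0.0
```

Request:
drive_tool --deltas '[[[0, 0, 0, -0.105], [0, 0, 0, -0.21], [0, 0, 0, -0.315], [0, 0, 0, -0.42], [0, 0, 0, -0.524]]]'

```text
t: 9.0
tcp_pos: [0.3554, 0.2944, 0.1064]
tool_rot: [0.042, 0.999, 0.0, 0.0]
force: [0.0, -0.5, -0.5]
finger_gap: 0.468
gripper_force: 0.0
```

Request:
drive_tool --deltas '[[[-8, -24, 0, 0], [-17, -47, 0, 0], [-25, -70, 0, 0], [-34, -94, 0, 0], [-42, -118, 0, 0]]]'

```text
t: 9.42
tcp_pos: [0.3872, 0.1721, 0.1065]
tool_rot: [0.045, 0.999, 0.0, 0.001]
force: [0.5, 0.2, 0.2]
finger_gap: 0.472
gripper_force: 0.0
```

Request:
drive_tool --deltas '[[[-8, -24, 0, 0], [-17, -47, 0, 0], [-25, -70, 0, 0], [-34, -94, 0, 0], [-42, -118, 0, 0]]]'

```text
t: 9.83
tcp_pos: [0.4185, 0.0503, 0.1065]
tool_rot: [0.045, 0.999, -0.0, 0.001]
force: [0.6, 0.1, -0.6]
finger_gap: 0.463
gripper_force: 0.0
```

Request:
drive_tool --deltas '[[[0, 0, 20, 0], [0, 0, 40, 0], [0, 0, 55, 0], [0, 0, 60, 0], [0, 0, 60, 0]]]'

```text
t: 10.25
tcp_pos: [0.4173, 0.0515, 0.0454]
tool_rot: [0.045, 0.999, 0.0, -0.001]
force: [0.4, 0.5, 1.2]
finger_gap: 0.472
gripper_force: 0.0
```

```bash
python3 - <<'E'
from h import *
s=manip.sense();p=s['tcp_pos'];q=s['tool_rot'];a=2*np.arctan2(q[1],q[0])
d=p[:2]-[.634,.033];y=-.092
print(p,'err rad',a-np.pi-y,'reader xy',d@[np.cos(y),np.sin(y)],d@[-np.sin(y),np.cos(y)],s['q'])
E
```

```text
[0.41726127 0.0514862  0.04537773] err rad 0.0015707749175172536 reader xy -0.21752046972736233 -0.0015038246061664547 [-1.44413826e-01  6.38808633e-01  2.08262153e+00 -5.63339337e-06
  4.22462859e-01 -1.62477579e+00]
```

Request:
drive_tool --deltas '[[[2, 0, 15, 0], [2, 0, 28, 0], [2, 0, 36, 0], [2, 0, 40, 0], [2, 0, 40, 0]]]'

```text
t: 10.67
tcp_pos: [0.4158, 0.0515, 0.0061]
tool_rot: [0.045, 0.999, 0.0, -0.0]
force: [0.8, -0.2, 0.4]
finger_gap: 0.467
gripper_force: 0.0
```

Request:
drive_tool --deltas '[[[-2, 0, 0, 0], [-4, 0, 0, 0], [-6, 0, 0, 0], [-8, 0, 0, 0], [-10, 0, 0, 0]]]'

```text
t: 11.08
tcp_pos: [0.4262, 0.0503, 0.0067]
tool_rot: [0.045, 0.999, -0.0, 0.001]
force: [-0.3, -0.1, 0.5]
finger_gap: 0.47
gripper_force: 0.0
```

Request:
drive_tool --deltas '[[[-2, 0, 0, 0], [-4, 0, 0, 0], [-6, 0, 0, 0], [-8, 0, 0, 0], [-10, 0, 0, 0]]]'

```text
t: 11.5
tcp_pos: [0.4342, 0.0497, 0.0063]
tool_rot: [0.045, 0.999, 0.0, -0.002]
force: [-1.6, 0.4, 2.0]
finger_gap: 0.47
gripper_force: 1.2
```

Request:
drive_tool --deltas '[[[-4, 0, 0, 0], [-8, 0, 0, 0], [-12, 0, 0, 0], [-16, 0, 0, 0], [-20, 0, 0, 0]]]'

```text
t: 11.92
tcp_pos: [0.4563, 0.0476, 0.0062]
tool_rot: [0.045, 0.999, -0.0, 0.0]
force: [-1.3, -0.1, -0.7]
finger_gap: 0.468
gripper_force: 0.4
```

Request:
drive_tool --deltas '[[[-4, 0, 0, 0], [-8, 0, 0, 0], [-12, 0, 0, 0], [-16, 0, 0, 0], [-20, 0, 0, 0]]]'

```text
t: 12.33
tcp_pos: [0.4758, 0.0458, 0.0063]
tool_rot: [0.045, 0.999, -0.0, -0.0]
force: [-1.5, 0.1, -0.7]
finger_gap: 0.468
gripper_force: 0.5
```

Request:
drive_tool --deltas '[[[-3, 0, 0, 0], [-6, 0, 0, 0], [-9, 0, 0, 0], [-12, 0, 0, 0], [-15, 0, 0, 0]]]'

```text
t: 12.75
tcp_pos: [0.4903, 0.0445, 0.0063]
tool_rot: [0.045, 0.999, 0.0, -0.0]
force: [-0.8, 0.7, -0.4]
finger_gap: 0.468
gripper_force: 0.7
```

```bash
python3 - <<'E'
from h import *
s=manip.sense();p=s['tcp_pos'];d=p[:2]-[.634,.033];y=-.092
print(p,'reader xy',d@[np.cos(y),np.sin(y)],d@[-np.sin(y),np.cos(y)])
im=vision.snapshot('top')[:,:,::-1].copy()
cv2.imwrite('pics/c5.png',cv2.resize(im[130:280,215:365],None,fx=4,fy=4,interpolation=cv2.INTER_CUBIC))
E
```

```text
[0.49032397 0.04450357 0.00631938] reader xy -0.1441252621078148 -0.0017446398196293358
```

View pics/c5.png

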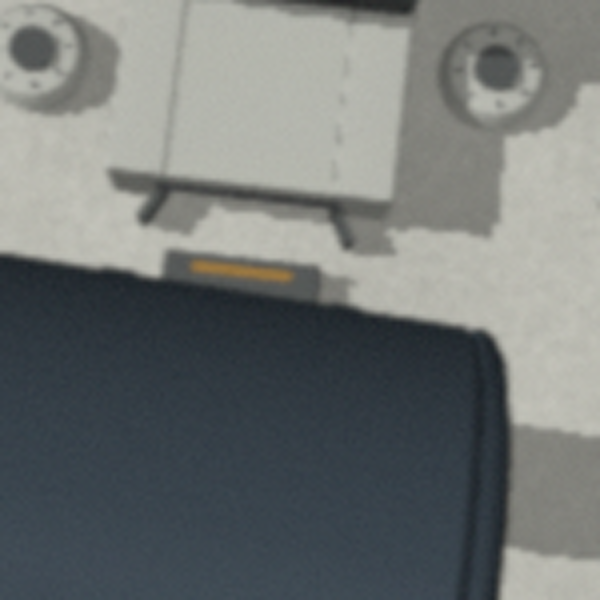

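The nose (crop (166,252) to (320,268)) lies centred between the guide tips (147,218) and (350,243). I continue slowly, watching the force.

Request:
drive_tool --deltas '[[[-3, 0, 0, 0], [-6, 0, 0, 0], [-9, 0, 0, 0], [-12, 0, 0, 0], [-15, 0, 0, 0]]]'

```text
t: 13.22
tcp_pos: [0.5056, 0.0431, 0.0063]
tool_rot: [0.045, 0.999, -0.0, 0.0]
force: [-1.9, 0.2, 0.4]
finger_gap: 0.467
gripper_force: 0.9
```

Request:
drive_tool --deltas '[[[-2, 0, 0, 0], [-4, 0, 0, 0], [-6, 0, 0, 0], [-8, 0, 0, 0], [-10, 0, 0, 0]]]'

```text
t: 13.63
tcp_pos: [0.5152, 0.0422, 0.0063]
tool_rot: [0.045, 0.999, 0.0, -0.0]
force: [-2.4, -0.1, 1.4]
finger_gap: 0.471
gripper_force: 0.9
```

Request:
drive_tool --deltas '[[[-2, 0, 0, 0], [-4, 0, 0, 0], [-6, 0, 0, 0], [-8, 0, 0, 0], [-10, 0, 0, 0]]]'

```text
t: 14.05
tcp_pos: [0.5253, 0.0413, 0.0063]
tool_rot: [0.045, 0.999, 0.0, -0.0]
force: [-1.9, 0.1, 1.6]
finger_gap: 0.467
gripper_force: 1.0
```

Request:
drive_tool --deltas '[[[-1.5, 0, 0, 0], [-3, 0, 0, 0], [-4.5, 0, 0, 0], [-6, 0, 0, 0], [-7.5, 0, 0, 0]]]'

```text
t: 14.47
tcp_pos: [0.5327, 0.0406, 0.0063]
tool_rot: [0.045, 0.999, 0.0, -0.0]
force: [-2.2, -0.0, 1.4]
finger_gap: 0.471
gripper_force: 1.1
```

Request:
drive_tool --deltas '[[[-1.5, 0, 0, 0], [-3, 0, 0, 0], [-4.5, 0, 0, 0], [-6, 0, 0, 0], [-7.5, 0, 0, 0]]]'

```text
t: 14.88
tcp_pos: [0.5402, 0.0399, 0.0063]
tool_rot: [0.045, 0.999, -0.0, -0.0]
force: [-2.1, 0.3, 1.2]
finger_gap: 0.47
gripper_force: 1.1
```

Request:
drive_tool --deltas '[[[-1.5, 0, 0, 0], [-3, 0, 0, 0], [-4.5, 0, 0, 0], [-6, 0, 0, 0], [-7.5, 0, 0, 0]]]'

```text
t: 15.3
tcp_pos: [0.5477, 0.0393, 0.0063]
tool_rot: [0.045, 0.999, -0.0, -0.0]
force: [-2.2, -0.2, 1.8]
finger_gap: 0.467
gripper_force: 1.1
```

Request:
drive_tool --deltas '[[[-1.5, 0, 0, 0], [-3, 0, 0, 0], [-4.5, 0, 0, 0], [-6, 0, 0, 0], [-7, 0, 0, 0]]]'

```text
t: 15.72
tcp_pos: [0.5549, 0.0386, 0.0063]
tool_rot: [0.045, 0.999, -0.0, 0.0]
force: [-2.0, -0.4, 1.6]
finger_gap: 0.468
gripper_force: 1.0
```

Request:
drive_tool --deltas '[[[-1, 0, 0, 0], [-2, 0, 0, 0], [-3, 0, 0, 0], [-4, 0, 0, 0], [-5, 0, 0, 0]]]'

```text
t: 16.13
tcp_pos: [0.5596, 0.0382, 0.0063]
tool_rot: [0.045, 0.999, -0.0, 0.0]
force: [-2.2, -0.8, 0.3]
finger_gap: 0.471
gripper_force: 1.0
```

Request:
drive_tool --deltas '[[[-0.5, 0, 0, 0], [-1, 0, 0, 0], [-1.5, 0, 0, 0], [-2, 0, 0, 0], [-2.5, 0, 0, 0]]]'

```text
t: 16.55
tcp_pos: [0.562, 0.038, 0.0063]
tool_rot: [0.045, 0.999, -0.0, 0.0]
force: [-1.9, -0.6, 1.5]
finger_gap: 0.469
gripper_force: 1.0
```

Request:
drive_tool --deltas '[[[-0.5, 0, 0, 0], [-1, 0, 0, 0], [-1.5, 0, 0, 0], [-2, 0, 0, 0], [-2, 0, 0, 0]]]'

```text
t: 16.97
tcp_pos: [0.5643, 0.0377, 0.0063]
tool_rot: [0.045, 0.999, -0.0, 0.0]
force: [-1.6, 0.3, 0.6]
finger_gap: 0.471
gripper_force: 0.8
```

Request:
drive_tool --deltas '[[[-0.5, 0, 0, 0], [-1, 0, 0, 0], [-1.5, 0, 0, 0], [-2, 0, 0, 0], [-2.5, 0, 0, 0]]]'

```text
t: 17.38
tcp_pos: [0.5666, 0.0375, 0.0063]
tool_rot: [0.045, 0.999, -0.0, 0.0]
force: [-1.3, 0.7, 1.6]
finger_gap: 0.468
gripper_force: 1.0
```

Request:
drive_tool --deltas '[[[-0.5, 0, 0, 0], [-1, 0, 0, 0], [-1.5, 0, 0, 0], [-2, 0, 0, 0], [-2.5, 0, 0, 0]]]'

```text
t: 17.8
tcp_pos: [0.569, 0.0373, 0.0063]
tool_rot: [0.045, 0.999, -0.0, 0.0]
force: [-1.7, 0.1, 1.0]
finger_gap: 0.472
gripper_force: 1.0
```

Request:
drive_tool --deltas '[[[-0.5, 0, 0, 0], [-1, 0, 0, 0], [-1.5, 0, 0, 0], [-2, 0, 0, 0], [-2.5, 0, 0, 0]]]'

```text
t: 18.22
tcp_pos: [0.5715, 0.0371, 0.0063]
tool_rot: [0.045, 0.999, -0.0, -0.0]
force: [-2.8, 0.3, 1.7]
finger_gap: 0.472
gripper_force: 1.0
```

Request:
drive_tool --deltas '[[[-0.5, 0, 0, 0], [-1, 0, 0, 0], [-1.5, 0, 0, 0], [-2, 0, 0, 0], [-2.5, 0, 0, 0]]]'

```text
t: 18.63
tcp_pos: [0.574, 0.0369, 0.0063]
tool_rot: [0.045, 0.999, -0.0, 0.0]
force: [-0.9, 0.1, 0.0]
finger_gap: 0.473
gripper_force: 1.0
```

Request:
drive_tool --deltas '[[[-0.5, 0, 0, 0], [-1, 0, 0, 0], [-1.5, 0, 0, 0], [-2, 0, 0, 0], [-2.5, 0, 0, 0]]]'

```text
t: 19.05
tcp_pos: [0.5765, 0.0366, 0.0063]
tool_rot: [0.045, 0.999, -0.0, -0.0]
force: [-2.9, -0.3, 1.5]
finger_gap: 0.469
gripper_force: 1.0
```

Request:
drive_tool --deltas '[[[-0.5, 0, 0, 0], [-1, 0, 0, 0], [-1.5, 0, 0, 0], [-2, 0, 0, 0], [-2.5, 0, 0, 0]]]'

```text
t: 19.47
tcp_pos: [0.5789, 0.0364, 0.0063]
tool_rot: [0.045, 0.999, 0.0, -0.0]
force: [-2.1, 0.2, 1.6]
finger_gap: 0.468
gripper_force: 1.0
```

Request:
drive_tool --deltas '[[[-0.5, 0, 0, 0], [-1, 0, 0, 0], [-1.5, 0, 0, 0], [-2, 0, 0, 0], [-2.5, 0, 0, 0]]]'

```text
t: 19.88
tcp_pos: [0.5814, 0.0362, 0.0063]
tool_rot: [0.045, 0.999, -0.0, -0.0]
force: [-2.7, 0.4, 0.6]
finger_gap: 0.466
gripper_force: 1.1
```

Request:
drive_tool --deltas '[[[-0.5, 0, 0, 0], [-1, 0, 0, 0], [-1.5, 0, 0, 0], [-2, 0, 0, 0], [-2.5, 0, 0, 0]]]'

```text
t: 20.3
tcp_pos: [0.5818, 0.0362, 0.0062]
tool_rot: [0.045, 0.999, 0.0, -0.002]
force: [-6.4, 0.8, 4.2]
finger_gap: 0.465
gripper_force: 3.3
```

Request:
drive_tool --deltas '[[[-0.2, 0, 0, 0], [-0.4, 0, 0, 0], [-0.6, 0, 0, 0], [-0.6, 0, 0, 0], [-0.6, 0, 0, 0]]]'

```text
t: 20.72
tcp_pos: [0.5818, 0.0362, 0.0061]
tool_rot: [0.045, 0.999, 0.0, -0.003]
force: [-7.1, 0.2, 3.9]
finger_gap: 0.473
gripper_force: 3.4
```

Firm resistance with no further motion. I back off and look.

Request:
drive_tool --deltas '[[[2, 0, 0, 0], [4, 0, 0, 0], [8, 0, 0, 0], [15, 0, 0, 0], [25, 0, 0, 0]]]'

```text
t: 21.13
tcp_pos: [0.5611, 0.0379, 0.0065]
tool_rot: [0.045, 0.999, -0.0, 0.002]
force: [-0.1, -0.0, 0.4]
finger_gap: 0.472
gripper_force: 0.0
```

Request:
drive_tool --deltas '[[[15, 0, -15, 0], [30, 0, -40, 0], [50, 0, -70, 0], [70, 20, -100, 0], [80, 50, -120, 0]]]'

```text
t: 21.55
tcp_pos: [0.4826, 0.0942, 0.1281]
tool_rot: [0.047, 0.999, -0.0, 0.0]
force: [0.5, 0.6, -1.1]
finger_gap: 0.463
gripper_force: 0.0
```

Request:
drive_tool --deltas '[[[0, 35, 0, 0], [0, 70, 0, 0], [0, 105, 0, 0], [0, 140, 0, 0], [0, 175, 0, 0]]]'

```text
t: 21.97
tcp_pos: [0.5005, 0.2713, 0.1267]
tool_rot: [0.045, 0.999, 0.0, 0.001]
force: [0.2, -0.8, -0.7]
finger_gap: 0.47
gripper_force: 0.0
```

```bash
python3 - <<'E'
from h import *
im=vision.snapshot('top')[:,:,::-1].copy()
y=-.092;R=np.array([[np.cos(y),-np.sin(y)],[np.sin(y),np.cos(y)]])
c=cv2.resize(im[130:230,225:325],None,fx=6,fy=6,interpolation=cv2.INTER_CUBIC);cv2.imwrite('pics/c6.png',c)
f=lambda P:[((p-[225,130]+.5)*6-.5).round(1).tolist() for p in proj('top',P)]
for n in(50,55,60,65,70):  # expected rear top corners if nose at n mm
    print(n,f([[*(R@[(n-100)/1e3,s*.0475]+[.634,.033]),.018] for s in(1,-1)]))
E
```

```text
50 [[182.4, 411.9], [419.3, 439.1]]
55 [[184.0, 399.6], [420.7, 426.8]]
60 [[185.5, 387.4], [422.0, 414.5]]
65 [[187.1, 375.2], [423.4, 402.3]]
70 [[188.6, 363.0], [424.8, 390.1]]
```

View pics/c6.png

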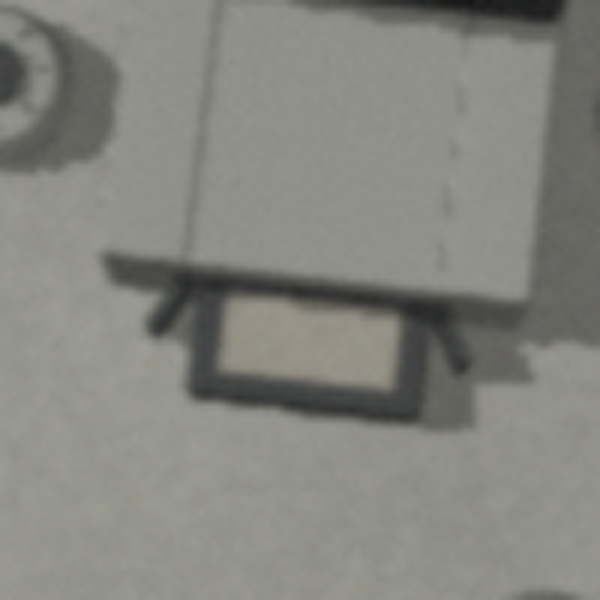

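The rear edge runs from crop (190,390) to (418,415). The cartridge is square and centred between the guides, with the nose about 60 mm deep, which matches the firm stop felt there. I hand in.

```bash
python3 -c "
from station import manip
print(manip.sign_off())"
```

```text
the job is handed in; nothing more can be done
None
```

The cartridge is in the reader, square and centred, pushed to a firm stop about 60 mm in with at most about 8 N measured; the job is handed in after about 22 s of the 58 s, and no verdict was shown.

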